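# Push the loaded vial tray home and close the autosampler's cover

## Task

Get the autosampler ready to run, with fingertip pushes alone, lifting nothing: gently push in the tray whose rack is full of vials, by its front panel, until it is fully home, and leave the tray with the empty rack standing out as it is. Then gently push the raised cover on top of the sampler all the way down shut. Do not touch the racks or vials, and leave the other things on the bench where they are.

Things in the scene. Friction and masses are not known exactly. Their poses are not given: they have to be found in the camera images.
- sampler: autosampler: low white housing, 220 deep (x), 290 wide (y), 87 mm tall, fixed. Origin: centre of its underside, on the table; x points away from the robot, y to its left. Front face at x = -110 mm; two like trays slide out of it to -x, centred at y = +70 (left) and -70 mm (right). On top a grey frame 12 mm high (x -48 to +72 mm, 240 wide) under the cover.
- tray_left (a joint): slide of the left (+y) tray, m: 0 = fully home, grows as it stands out towards the robot (-x), starts at 0.10 to 0.13, end stop 0.135. About 1.5 N of friction; stays where left, no catch or spring. Grey open box 150 deep, 116 wide, 38 mm tall, with a white front panel 130 wide, 12 thick, 60 tall (9.5 to 69.5 mm above the table), no handle.
- tray_right (a joint): slide of the right (-y) tray, m: 0 = fully home, grows as it stands out towards the robot (-x), starts at 0.10 to 0.13, end stop 0.135. About 1.5 N of friction; stays where left, no catch or spring. Grey open box 150 deep, 116 wide, 38 mm tall, with a white front panel 130 wide, 12 thick, 60 tall (9.5 to 69.5 mm above the table), no handle.
- front_left (a point): centre of the outer (robot-facing) surface of the left tray's front panel, 39.5 mm above the table; it is at x = -122 mm in the sampler's frame when the tray is home. Axes parallel to the sampler's.
- front_right (a point): the same point on the right tray's front panel.
- cover (a joint): angle of the cover, in rad: 0 = shut, lying flat on its frame; grows as its near edge rises; starts at 0.4 to 0.7, end stop 0.9. Stiff hinge: it stays at any angle, and about 1 to 3 N straight down near its free edge closes it.
- cover_edge (a point): middle of the cover's free edge (the edge nearest the robot), on its upper face. The cover is a grey plate with a white panel on it, 120 from hinge to free edge, 250 wide (y), 7 mm thick. Shut, its upper face is 106 mm above the table and this edge lies at x = -45 mm in the sampler's frame.
- cover_hinge (a point): middle of the cover's hinged edge (the far edge), on its upper face; fixed at x = +75 mm, and about 106 mm above the table, in the sampler's frame (shifts up to 5 mm with the angle). The hinge line runs along the sampler's y.
- rack_full: white rack, 92 (x) by 76 (y) by 22 mm, with 12 amber capped vials (13 mm thick) fixed in it, 44 mm tall in all; origin at the centre of its underside. Stands loose in the left or the right tray, on the tray's floor 18.5 mm above the table.
- rack_empty: the same white rack, 22 mm tall, with 12 dark empty holes and no vials. Stands loose in the other tray.
- cup: specimen jar with red cap, 60 mm across, 70 mm tall, on the bench; leave alone. Origin at the centre of its underside.
- tipbox: blue pipette-tip box with clear top, 120 by 85 by 67 mm, on the bench; leave alone. Origin at the centre of its underside.
- pipette: pipette lying on the bench, 280 mm long, 26 mm high; leave alone. Origin about mid-length, on the table.
Things that resemble listed ones, but are neither listed nor needed, are in the scene too. What is shaped like the rack_full but yellow is not meant.

How it is judged:
By the outcome, as a careful person would: the job done as asked, in the order asked, and still so for the second after the job is handed in, with the robot touching nothing.
It also fails if it takes over 45 s, if anything falls off the work surface, if the arm or the gripper's body presses on something with over 40 N, if the wrist force passes 120 N, or if a joint passes its speed limit or range.

## Robot

A 7-joint arm with a two-finger parallel gripper is mounted at the origin on the work surface. World frame = base frame: x ahead of the robot, y to its left, z up, the work surface at z = 0. Lengths are in m, angles in rad, forces in N, time in s.
With the tool pointing down it reaches from about 0.35 to 0.9 m from the base axis. Payload 8.1 kg.
Tool frame: the origin (TCP) lies at the very end of the fingers, on their centre line; the grasp point (between the pads) lies 19 mm behind it; z points along the fingers, y is the line along which they close (so a half turn about z gives the same grasp; the last joint's range is limited). The gripper opens to 92 mm and grips with 3 to 60 N. Pads are 19 mm wide; open, the fingers measure 130 mm over their backs; the gripper's body (75 mm by 190 mm) begins 47 mm behind the grasp point.
Start: joints at [1.138, 0.434, 0.025, 1.573, -0.012, 1.134, -0.075], TCP at [0.202, -0.591, 0.227] pointing down, gripper open.
Joint ranges: [-2.62, 2.62], [-0.44, 2.09], [-1.27, 1.32], [0.08, 2.57], [-1.32, 4.46], [0.12, 2], [-2.74, 2.74]. Speed limits (rad/s): [2.22, 2.22, 3.01, 3.01, 3.14, 3.14, 3.14].

## Interface

Orientations are given as a rotation vector (axis times angle).
In Python, from cell import observe, get_image, sign_off, find_in, trace, place_of gives the robot as it stands. The module is installed in compiled form; this text tells all that it offers.
- The arm moves only by the shell command python3 -m handwheel 'ROWS' [OPENING] [FORCE]. ROWS is JSON, a list of rows, each a list of 6 numbers: the shift along the tool's x, y, z each as a share of 0.02 m, from -1 to 1, then the turn, a rotation vector about the tool's x, y, z each as a share of 4 degrees, from -1 to 1. A call has 1 to 8 rows; each row shifts and turns the commanded pose from where the row before left it, along the tool's axes as they then stand; what a row does not reach is not made up. A row lasts 1/12 s, in which the tool goes at most 41.7 mm and 7.16 degrees, less where a joint would pass 70% of its speed; a pose out of reach is approached as far as the arm can. A call with a number of a shift or a turn outside -1 to 1 is refused whole. A call with a gripper value outside its range is refused whole. OPENING is the opening, from 0 (shut) to 1 (fully open), set as the call begins (- or left out, the last holds). The fingers move at their own pace and stop on an object; FORCE is the grip in N (left out, the last holds). Time passes only in rows, so rows that do not move let the fingers close. It gives the time, the measured TCP pose, the force, the opening and the grip force at its end, in the units of the state.
- observe(): the state, without advancing time (a new reading comes with each control period).
- get_image(name): name is "scene" or "top"; returns a dict with "image" (420x560x3 uint8, red, green, blue), "fx", "fy", "cx", "cy" (pixels), "k1" (the pictures are not rectified: a ray, as slopes to the right and down, at radius r is drawn at 1 + k1 r^2 times it, then the intrinsics apply), "position" and "orientation" of the camera in the world. Camera axes: x right, y down, z forward; pixel columns grow to the right and rows downward; lengths in m; the calibration is good to about 2 mm. A picture is of the moment at which its call begins. There is no depth.
- sign_off(): hands the job in; it is judged then, once.
Trained networks look in the newest picture that a camera, given by its name, has taken for a name from the list of things; names that differ only in an ending like _2 or _b are one class to them, and where a whole thing is asked for, a point or a joint stands for the part that bears it (a point fixed in the world has none). Each returns a list of dicts, best first, with "score" (0 to 1); they miss things now and then, are a little off and sometimes report something else, mostly with a low value. They report only what shows in the picture. A call takes as long as a camera call. They do not tell look-alikes from the thing itself.
- find_in(label, camera): "rect" ([centre column, centre row, width, height] as shares, 0 to 1, of the picture: columns of its width, rows of its height, round what is visible of it).
- trace(label, camera): "region" (420x560 bool, what is visible of it) and "rect" ([centre column, centre row, width, height] as shares, 0 to 1, of the picture: columns of its width, rows of its height, round what is visible of it).
- place_of(label, camera): "point" ([column, row] as shares, 0 to 1, of the picture: columns of its width, rows of its height: a listed point, or the origin of a listed thing).
The state is a dict: "clock": time; "joints": joint angles; "dq": joint speeds; "joint_efforts": joint torques, N m; "position": TCP position; "ee_rot": TCP orientation; "force": force on the tool from outside, world axes, zero at the start; "ft_torque": the same for the moment, N m; "width": opening from 0.0 (shut) to 1.0 (fully open); "gripper_force": force on a finger pad.
Only numpy, scipy, OpenCV 4.12 (cv2) and the standard library are available. Lean on these libraries where they do the work, as an engineer would, in place of code of your own. Each camera call takes 0.05 s, during which the arm holds its last target. There are 200 camera calls.

## Working session

There is one attempt and no reset: what is moved stays moved. The work goes in short steps, Python scripts to look and compute and a shell command to move; the robot and the scene stay as the last step left them, time stands still between calls to the robot, and variables do not carry over. Pictures are saved under pics/ and viewed, at most 10 in all, crops included, and the job is handed in when it is done.

```bash
mkdir -p pics; cat > h.py <<'E'
import numpy as np, cv2
from scipy.spatial.transform import Rotation as R
from cell import *
def cam(n):
    c=get_image(n); o=np.array(c["orientation"],float)
    c["R"]=R.from_rotvec(o).as_matrix() if o.size==3 else (R.from_quat(o).as_matrix() if o.size==4 else o.reshape(3,3))
    return c
def ray(c,u,v):
    d=np.array([(u-c["cx"])/c["fx"],(v-c["cy"])/c["fy"]]); s=d.copy()
    for _ in range(20): s=d/(1+c["k1"]*(s@s))
    return c["R"]@np.array([*s,1])
def onz(c,p,z):
    d=ray(c,p[0]*560,p[1]*420); o=np.array(c["position"]); return o+d*(z-o[2])/d[2]
def proj(c,P):
    q=c["R"].T@(np.array(P)-c["position"]); s=q[:2]/q[2]; s=s*(1+c["k1"]*(s@s))
    return s*[c["fx"],c["fy"]]+[c["cx"],c["cy"]]
E
python3 - <<'E'
from h import *
o=observe(); print(o["position"],o["ee_rot"],o["force"],o["width"])
for n in("scene","top"):
    c=cam(n); cv2.imwrite(f"pics/{n}0.png",c["image"][:,:,::-1]); print(n,c["position"],c["orientation"],c["fx"],c["k1"])
    for l,z in(("sampler",0),("front_left",.0395),("front_right",.0395),("cover_edge",.15),("cover_hinge",.106),("rack_full",.0185),("rack_empty",.0185),("cup",0),("tipbox",0),("pipette",0)):
        for r in place_of(l,n)[:2]: print(l,round(r["score"],2),np.round(np.array(r["point"])*[560,420]),np.round(onz(c,r["point"],z),4))
E
```

```text
[ 0.2021602  -0.59084488  0.22592024] [-3.09744885e+00 -5.15282816e-01  6.61136013e-04] [0.21232058 0.33636528 0.3475698 ] 0.9994344512983218
scene [ 1.19359369 -0.76676663  0.72553106] [-2.04078043 -0.70544222  0.4085167 ] 410.8000165229728 -0.02167250100337144
sampler 0.62 [312. 273.] [ 0.7082 -0.0155  0.    ]
front_left 0.69 [275. 216.] [0.4783 0.1054 0.0395]
front_right 0.91 [238. 235.] [ 0.4566 -0.0434  0.0395]
cover_edge 0.79 [309. 214.] [0.6597 0.0296 0.15  ]
cover_hinge 0.57 [337. 254.] [ 0.7876 -0.0275  0.106 ]
rack_full 0.79 [261. 205.] [0.3711 0.1635 0.0185]
rack_full 0.77 [221. 231.] [ 0.3767 -0.0395  0.0185]
rack_empty 0.43 [261. 254.] [ 0.5568 -0.0556  0.0185]
cup 0.78 [149. 311.] [ 0.4712 -0.3872  0.    ]
tipbox 0.84 [321. 192.] [0.4634 0.4008 0.    ]
pipette 0.76 [216. 363.] [ 0.7174 -0.3957  0.    ]
top [ 0.36919547 -0.00423675  1.23206456] [-2.119815    2.14231709 -0.16004534] 412.6649247080071 0.012311634098990918
sampler 0.62 [281. 164.] [ 0.7045 -0.0081  0.    ]
front_left 0.73 [245. 242.] [0.4647 0.0985 0.0395]
front_right 0.86 [294. 247.] [ 0.4466 -0.0409  0.0395]
cover_edge 0.71 [281. 159.] [ 0.6776 -0.006   0.15  ]
cover_hinge 0.74 [288. 127.] [ 0.785  -0.0271  0.106 ]
rack_full 0.82 [248. 203.] [0.5825 0.0941 0.0185]
rack_full 0.81 [218. 282.] [0.3499 0.1789 0.0185]
rack_empty 0.87 [298. 216.] [ 0.5415 -0.0567  0.0185]
cup 0.8 [410. 233.] [ 0.4884 -0.3883  0.    ]
tipbox 0.94 [149. 242.] [0.4687 0.3917 0.    ]
pipette 0.83 [408. 159.] [ 0.7164 -0.3956  0.    ]
```

View pics/scene0.png

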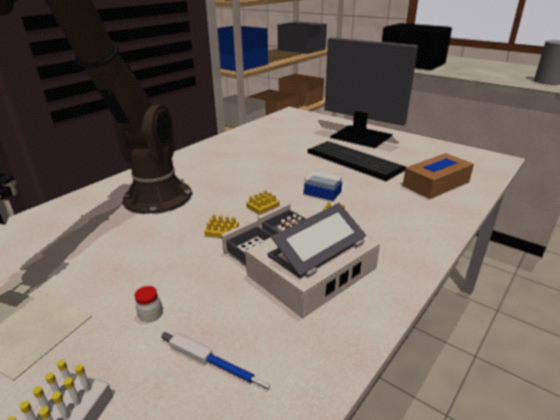

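View pics/top0.png

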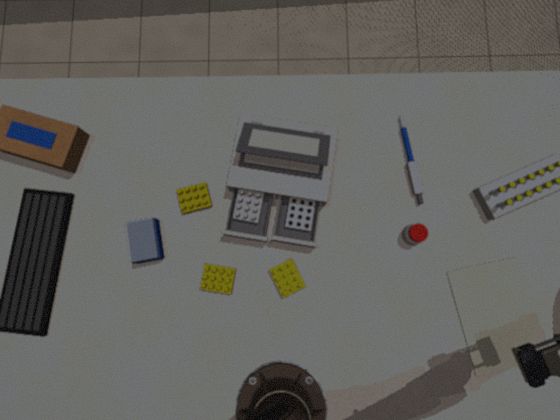

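```bash
python3 - <<'E'
from h import *
c=cam("top"); im=c["image"]
cv2.imwrite("pics/topz.png",cv2.resize(im[105:305,190:350],None,fx=3,fy=3,interpolation=cv2.INTER_CUBIC)[:,:,::-1])
s=cam("scene"); 
cv2.imwrite("pics/scz.png",cv2.resize(s["image"][180:310,200:390],None,fx=4,fy=4,interpolation=cv2.INTER_CUBIC)[:,:,::-1])
# triangulate points seen in both
def tri(l,i=0):
    a=place_of(l,"top")[0]["point"]; b=place_of(l,"scene")[0]["point"]
    A=np.zeros((3,3));B=np.zeros(3)
    for k,p in((c,a),(s,b)):
        d=ray(k,p[0]*560,p[1]*420); d/=np.linalg.norm(d); M=np.eye(3)-np.outer(d,d); A+=M;B+=M@k["position"]
    return np.linalg.solve(A,B)
for l in("sampler","front_left","front_right","cover_edge","cover_hinge"): print(l,np.round(tri(l),4))
E
```

```text
sampler [ 0.6948 -0.0116 -0.0041]
front_left [0.4696 0.1023 0.0239]
front_right [ 0.4586 -0.047   0.0445]
cover_edge [ 0.6777 -0.0038  0.1684]Traceback (most recent call last):
  File "<stdin>", line 13, in <module>
  File "<stdin>", line 8, in tri
IndexError: list index out of range
```

View pics/topz.png

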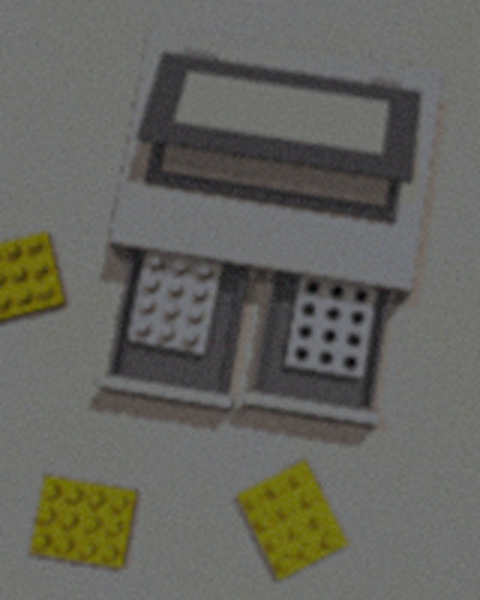

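View pics/scz.png

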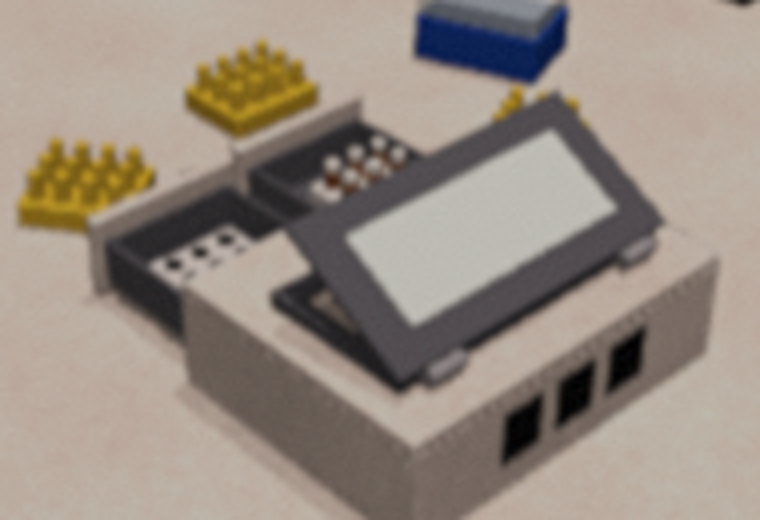

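The full rack (white caps over amber vials) is in the left tray, at about (175,305) in the top crop. The empty rack with dark holes is on the right, at (330,325). The raised cover spans rows 55–180 of the same crop. Next I'll get the sampler pose from its edges.

```bash
python3 - <<'E'
from h import *
c=cam("top")
f=lambda x,y,z: np.round(onz(c,((x/3+190)/560,(y/3+105)/420),z),4)
a=f(108,243,.087);b=f(413,290,.087); d=a-b; print("front",a,b,np.linalg.norm(d)); yaw=-np.arctan2(d[0],d[1])
print("yaw",yaw)
k=f(442,75,.087); print("back right",k, np.linalg.norm(k-b))
for p in((98,391),(230,408),(243,404),(375,425)): print("panel",f(*p,.0695))
m=(a+b)/2; ex=np.array([np.cos(yaw),np.sin(yaw)]); ey=np.array([-ex[1],ex[0]])
S=m[:2]+.11*ex; print("origin",S,"hinge",S+.075*ex,"home left",S-.122*ex+.07*ey,"shut edge",S-.045*ex)
for l in("front_left","front_right"):
    p=onz(c,place_of(l,"top")[0]["point"],.0395)[:2]-S; print(l,p@ex,p@ey)
for t in(.4,.5,.6,.7):
    P=S+(.075-.12*np.cos(t))*ex; print(t,proj(c,[*P,.106+.12*np.sin(t)]),[proj(c,[*(P+s*.125*ey),.106+.12*np.sin(t)]).round(1) for s in(1,-1)])
print("edge seen",139/3+190,140/3+105,413/3+190,181/3+105)
E
```

```text
front [0.6193 0.1499 0.087 ] [ 0.5708 -0.137   0.087 ] 0.2909705483378
yaw -0.16746518832832785
back right [ 0.7809 -0.1711  0.087 ] 0.21284928940449868
panel [0.4807 0.1603 0.0695]
panel [0.4633 0.0359 0.0695]
panel [0.467  0.0237 0.0695]
panel [ 0.446  -0.0997  0.0695]
origin [ 0.70351115 -0.01188519] hinge [ 0.77746193 -0.02438645] home left [0.59488572 0.07747093] shut edge [ 0.65914068 -0.00438443]
front_left -0.24399296204166987 0.06990739641865669
front_right -0.2393148073568106 -0.0652953681622401
0.4 [280.65504334 162.30843909] [array([235.1, 155.4]), array([326.6, 169.2])]
0.5 [280.95215981 159.3529226 ] [array([235. , 152.4]), array([327.3, 166.3])]
0.6 [281.3162722  156.02613558] [array([234.9, 149.1]), array([328.1, 163. ])]
0.7 [281.74460712 152.35947092] [array([235. , 145.3]), array([328.9, 159.4])]
edge seen 236.33333333333334 151.66666666666666 327.66666666666663 165.33333333333334
```

```bash
python3 -m handwheel '[[0,0,0,0,0,1],[0,0,0,0,0,1],[0,0,0,0,0,1],[0,0,0,0,0,1],[0,0,0,0,0,1],[0,0,0,0,0,1],[0,0,0,0,0,1],[0,0,0,0,0,0.12]]' 0 10
python3 -m handwheel '[[0,-1,0,0,0,0],[0,-1,0,0,0,0],[0,-1,0,0,0,0],[0,-1,0,0,0,0],[0,-1,0,0,0,0],[0,-1,0,0,0,0],[0,-1,0,0,0,0],[0,-1,0,0,0,0]]'
python3 -m handwheel '[[0,-1,0,0,0,0],[0,-1,0,0,0,0],[0,-1,0,0,0,0],[0,-1,0,0,0,0],[0,-1,0,0,0,0],[0,-1,0,0,0,0],[0,-1,0,0,0,0],[0,-1,0,0,0,0]]'
python3 -m handwheel '[[0,-1,0,0,0,0],[0,-1,0,0,0,0],[0,-1,0,0,0,0],[0,-1,0,0,0,0],[0.6,-1,0,0,0,0],[0.6,-1,0,0,0,0],[0.6,-1,0,0,0,0],[0.6,-1,0,0,0,0]]'
```

```text
clock: 2.47
position: [0.2025, -0.5913, 0.2267]
ee_rot: [3.13, -0.268, -0.0]
force: [-0.4, -0.0, 0.2]
width: 0.469
gripper_force: 0.0
clock: 3.13
position: [0.2291, -0.4326, 0.2268]
ee_rot: [3.131, -0.259, 0.0]
force: [1.0, 0.5, -0.1]
width: 0.004
gripper_force: 0.0
clock: 3.8
position: [0.2557, -0.2749, 0.2269]
ee_rot: [3.13, -0.259, 0.001]
force: [0.6, -0.1, -0.3]
width: 0.003
gripper_force: 0.0
clock: 4.47
position: [0.3303, -0.1251, 0.2271]
ee_rot: [3.13, -0.259, 0.001]
force: [0.6, -0.3, -0.4]
width: 0.008
gripper_force: 0.0
```

```bash
python3 -m handwheel '[[0.3,-1,0,0,0,0],[0.3,-1,0,0,0,0],[0.3,-1,0,0,0,0],[0.3,-1,0,0,0,0],[0.3,-1,0,0,0,0],[0.3,-1,0,0,0,0],[0.3,-1,0,0,0,0],[0.3,-1,0,0,0,0]]'
python3 -m handwheel '[[0.3,-1,0,0,0,0],[0.3,-1,0,0,0,0],[0.3,-1,0,0,0,0],[0.3,-1,0,0,0,0],[0,0,1,0,0,0],[0,0,1,0,0,0],[0,0,1,0,0,0],[0,0,1,0,0,0]]'
python3 - <<'E'
from h import *
for n in("top","scene"):
    c=cam(n); print(place_of("front_left",n)[:1],observe()["position"])
cv2.imwrite("pics/s1.png",cv2.resize(c["image"][120:310,150:390],None,fx=3,fy=3)[:,:,::-1])
E
```

```text
clock: 5.13
position: [0.4041, 0.0246, 0.2269]
ee_rot: [3.131, -0.259, 0.001]
force: [0.4, 0.1, 0.8]
width: 0.005
gripper_force: 0.0
clock: 5.8
position: [0.4408, 0.0988, 0.1461]
ee_rot: [-3.131, 0.259, -0.001]
force: [0.3, -0.7, -0.2]
width: 0.006
gripper_force: 0.0
[{'point': [0.4386, 0.5698], 'score': 0.67}] [0.43887939 0.09789745 0.14453539]
[{'point': [0.4855, 0.519], 'score': 0.59}] [0.44067366 0.0987066  0.14713825]
```

View pics/s1.png

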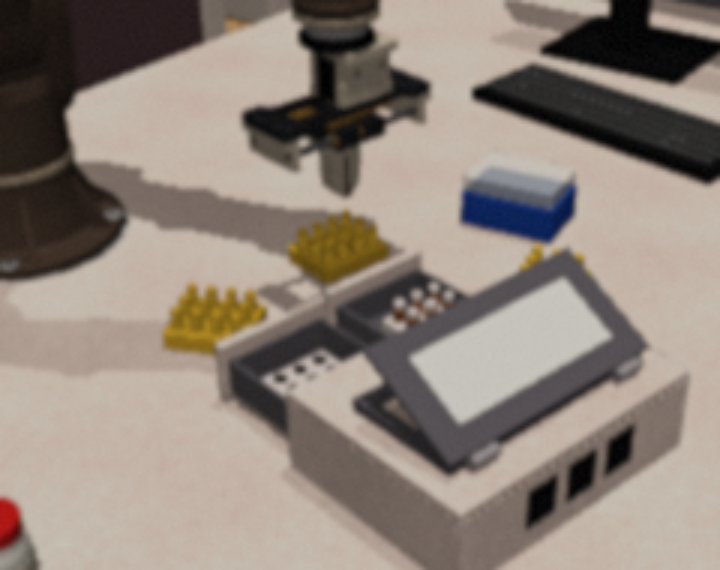

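The gripper is shut and above the gap in front of the left panel, with the tip at about (345,190) in the crop, clear of the yellow racks. I'll descend and push slowly.

```bash
python3 -m handwheel '[[0,0,1,0,0,0],[0,0,1,0,0,0],[0,0,1,0,0,0],[0,0,1,0,0,0],[0,0,0.9,0,0,0],[0,0,0,0,0,0]]'
for i in 1; do python3 -m handwheel '[[0.2,0,0,0,0,0],[0.2,0,0,0,0,0],[0.2,0,0,0,0,0],[0.2,0,0,0,0,0],[0.2,0,0,0,0,0],[0.2,0,0,0,0,0],[0.2,0,0,0,0,0],[0.2,0,0,0,0,0]]'; done
python3 -m handwheel '[[0.2,0,0,0,0,0],[0.2,0,0,0,0,0],[0.2,0,0,0,0,0],[0.2,0,0,0,0,0],[0.2,0,0,0,0,0],[0.2,0,0,0,0,0],[0.2,0,0,0,0,0],[0.2,0,0,0,0,0]]'
```

```text
clock: 6.5
position: [0.4402, 0.0983, 0.0476]
ee_rot: [3.13, -0.262, -0.003]
force: [-0.1, -0.7, -1.2]
width: 0.004
gripper_force: 0.0
clock: 7.17
position: [0.4723, 0.0932, 0.0487]
ee_rot: [3.13, -0.263, -0.001]
force: [-0.7, 1.0, 0.8]
width: 0.004
gripper_force: 0.9
clock: 7.83
position: [0.504, 0.0877, 0.0486]
ee_rot: [3.13, -0.263, -0.001]
force: [-1.1, -0.7, 0.4]
width: 0.005
gripper_force: 0.9
```

```bash
python3 -m handwheel '[[0.2,0,0,0,0,0],[0.2,0,0,0,0,0],[0.2,0,0,0,0,0],[0.2,0,0,0,0,0],[0.2,0,0,0,0,0],[0.2,0,0,0,0,0],[0.2,0,0,0,0,0],[0.2,0,0,0,0,0]]'
python3 -m handwheel '[[0.2,0,0,0,0,0],[0.2,0,0,0,0,0],[0.2,0,0,0,0,0],[0.2,0,0,0,0,0],[0.2,0,0,0,0,0],[0.2,0,0,0,0,0],[0.2,0,0,0,0,0],[0.1,0,0,0,0,0]]'
python3 - <<'E'
from h import *
c=cam("top"); print(observe()["force"],place_of("front_left","top")[:1])
cv2.imwrite("pics/t2.png",cv2.resize(c["image"][105:305,190:350],None,fx=3,fy=3,interpolation=cv2.INTER_CUBIC)[:,:,::-1])
E
```

```text
clock: 8.5
position: [0.5357, 0.0825, 0.0487]
ee_rot: [3.131, -0.263, -0.0]
force: [-1.9, -1.1, -0.8]
width: 0.007
gripper_force: 0.9
clock: 9.17
position: [0.5656, 0.0775, 0.0487]
ee_rot: [-3.13, 0.263, -0.001]
force: [-2.3, -1.1, 0.2]
width: 0.005
gripper_force: 0.7
[ 0.90154703 -0.62573767  0.74587563] [{'point': [0.503, 0.394], 'score': 0.24}]
```

View pics/t2.png

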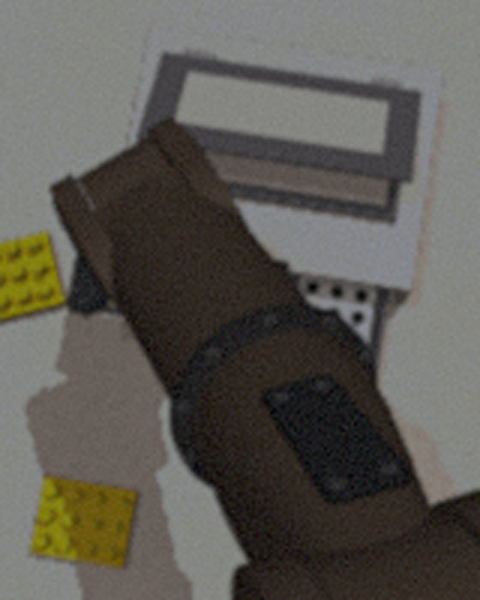

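The arm hides the left tray from above, so I'll find the stop by force.

```bash
python3 -m handwheel '[[0.1,0,0,0,0,0],[0.1,0,0,0,0,0],[0.1,0,0,0,0,0],[0.1,0,0,0,0,0],[0.1,0,0,0,0,0],[0.1,0,0,0,0,0],[0.1,0,0,0,0,0]]'
python3 -m handwheel '[[0.05,0,0,0,0,0],[0.05,0,0,0,0,0],[0.05,0,0,0,0,0]]'
```

```text
clock: 9.85
position: [0.5789, 0.0754, 0.0487]
ee_rot: [-3.13, 0.262, -0.0]
force: [-1.4, 1.5, 0.6]
width: 0.005
gripper_force: 0.8
clock: 10.1
position: [0.5817, 0.0748, 0.0487]
ee_rot: [-3.131, 0.263, 0.0]
force: [-1.1, 1.2, 0.3]
width: 0.007
gripper_force: 0.8
```

```bash
python3 -m handwheel '[[0.05,0,0,0,0,0],[0.05,0,0,0,0,0]]'
```

```text
clock: 10.27
position: [0.5836, 0.0745, 0.0487]
ee_rot: [3.131, -0.262, -0.0]
force: [-1.6, 1.4, 0.7]
width: 0.006
gripper_force: 0.8
```

```bash
python3 -m handwheel '[[0.05,0,0,0,0,0],[0.05,0,0,0,0,0]]'|grep -E 'pos|force:'; python3 -m handwheel '[[0.05,0,0,0,0,0],[0.05,0,0,0,0,0]]'|grep -E 'pos|force:'
```

```text
position: [0.5848, 0.0743, 0.0486]
force: [-8.1, 1.5, 5.2]
gripper_force: 4.0
position: [0.5848, 0.0742, 0.0484]
force: [-14.2, 3.4, 10.2]
gripper_force: 7.3
```

```bash
python3 -m handwheel '[[0.05,0,0,0,0,0],[0.05,0,0,0,0,0]]'|grep -E 'pos|force:'
```

```text
position: [0.5848, 0.0742, 0.0482]
force: [-21.1, 3.3, 14.7]
gripper_force: 10.6
```

The left tray reached its stop: no further travel, force rising, and at x = -0.132 as expected. I'll back off and rise.

```bash
python3 -m handwheel '[[-0.3,0,0,0,0,0],[-0.5,0,0,0,0,0],[-1,0,0,0,0,0],[-1,0,0,0,0,0],[0,0,-1,0,0,0],[0,0,-1,0,0,0],[0,0,-1,0,0,0],[0,0,-1,0,0,0]]'
python3 -m handwheel '[[0,0,-1,0,0,0],[0,0,-1,0,0,0],[0,0,-1,0,0,0],[0,0,-1,0,0,0],[0,0,-1,0,0,0],[-1,1,-1,0,0,0],[-1,1,0,0,0,0],[-1,1,0,0,0,0]]'
python3 - <<'E'
from h import *
c=cam("scene")
cv2.imwrite("pics/s3.png",cv2.resize(c["image"][160:310,190:390],None,fx=4,fy=4,interpolation=cv2.INTER_CUBIC)[:,:,::-1])
E
```

```text
clock: 11.43
position: [0.5342, 0.0825, 0.1297]
ee_rot: [3.13, -0.263, 0.001]
force: [0.2, 0.0, -0.1]
width: 0.007
gripper_force: 0.0
clock: 12.1
position: [0.4651, 0.0333, 0.2498]
ee_rot: [-3.131, 0.262, -0.005]
force: [0.3, 0.4, 0.2]
width: 0.006
gripper_force: 0.0
```

View pics/s3.png

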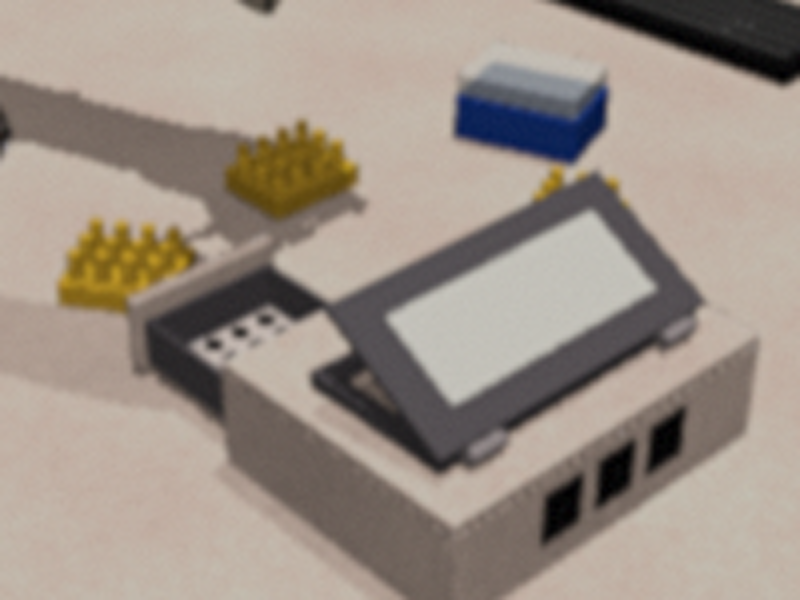

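The left tray is home (its panel no longer shows in front of the housing). The right tray still stands out with its empty rack, and the cover is still raised with its edge near (465,240). On to the cover.

```bash
python3 -m handwheel '[[1,0,0,0,0,0],[1,0,0,0,0,0],[1,0,0,0,0,0],[1,0,0,0,0,0],[1,0,0,0,0,0],[1,0,0,0,0,0],[1,0,0,0,0,0],[1,0,0,0,0,0]]'
python3 -m handwheel '[[1,0,0,0,0,0],[1,0,0,0,0,0],[1,0.2,0,0,0,0],[0.3,0,0,0,0,0],[0,0,1,0,0,0],[0,0,1,0,0,0],[0,0,1,0,0,0],[0,0,0.4,0,0,0]]'
python3 -m handwheel '[[0,0,0.2,0,0,0],[0,0,0.2,0,0,0],[0,0,0.2,0,0,0]]'
```

```text
clock: 12.82
position: [0.6239, 0.0064, 0.2486]
ee_rot: [3.13, -0.264, 0.001]
force: [-0.4, -0.4, -0.6]
width: 0.008
gripper_force: 0.0
clock: 13.48
position: [0.6856, -0.0082, 0.1778]
ee_rot: [3.13, -0.263, -0.006]
force: [0.2, 0.2, -0.1]
width: 0.006
gripper_force: 0.0
clock: 13.73
position: [0.6879, -0.0078, 0.1697]
ee_rot: [-3.13, 0.263, -0.003]
force: [-0.3, 0.5, 1.1]
width: 0.006
gripper_force: 0.0
```

```bash
python3 -m handwheel '[[-0.03,0,0.2,0,0,0],[-0.03,0,0.2,0,0,0],[-0.03,0,0.2,0,0,0],[-0.03,0,0.2,0,0,0],[-0.03,0,0.2,0,0,0],[-0.03,0,0.2,0,0,0]]'
python3 -m handwheel '[[-0.04,0,0.2,0,0,0],[-0.04,0,0.2,0,0,0],[-0.04,0,0.2,0,0,0],[-0.04,0,0.2,0,0,0],[-0.04,0,0.2,0,0,0],[-0.04,0,0.2,0,0,0]]'
```

```text
clock: 14.23
position: [0.6838, -0.0074, 0.1444]
ee_rot: [3.131, -0.263, 0.0]
force: [0.2, 0.1, 1.2]
width: 0.011
gripper_force: 0.6
clock: 14.73
position: [0.6789, -0.0066, 0.1203]
ee_rot: [3.131, -0.263, -0.0]
force: [-0.3, 0.9, 1.2]
width: 0.003
gripper_force: 0.6
```

```bash
python3 -m handwheel '[[-0.02,0,0.1,0,0,0],[-0.02,0,0.1,0,0,0],[-0.02,0,0.1,0,0,0],[-0.02,0,0.1,0,0,0],[-0.02,0,0.1,0,0,0]]'|grep -E 'pos|force:'; python3 -m handwheel '[[0,0,0.1,0,0,0],[0,0,0.05,0,0,0]]'|grep -E 'pos|force:'
```

```text
position: [0.6774, -0.0063, 0.1107]
force: [1.1, -0.3, 0.2]
gripper_force: 0.5
position: [0.6771, -0.0063, 0.1075]
force: [1.3, 0.6, 0.5]
gripper_force: 0.5
```

```bash
python3 -m handwheel '[[0,0,0.05,0,0,0],[0,0,0.05,0,0,0]]'|grep -E 'pos|force:'
```

```text
position: [0.6771, -0.0062, 0.1063]
force: [-5.3, -0.8, 14.2]
gripper_force: 6.9
```

Firm stop at z = 0.106, so the cover is shut. One more small press, then lift away and check.

```bash
python3 -m handwheel '[[0,0,0.04,0,0,0],[0,0,0,0,0,0]]'|grep -E 'pos|force:'
python3 -m handwheel '[[0,0,-0.2,0,0,0],[0,0,-0.5,0,0,0],[0,0,-1,0,0,0],[0,0,-1,0,0,0],[0,0,-1,0,0,0],[0,0,-1,0,0,0],[0,0,-1,0,0,0],[0,0,-1,0,0,0]]'|grep -E 'pos|force:'
python3 -m handwheel '[[-1,1,0,0,0,0],[-1,1,0,0,0,0],[-1,1,0,0,0,0],[-1,1,0,0,0,0],[-1,1,0,0,0,0],[-1,1,0,0,0,0],[-1,1,0,0,0,0],[-1,1,0,0,0,0]]'|grep -E 'pos|force:'
python3 -m handwheel '[[-1,1,0,0,0,0],[-1,1,0,0,0,0],[-0.5,1,0,0,0,0],[0,1,0,0,0,0],[0,1,0,0,0,0],[0,1,0,0,0,0],[0,1,0,0,0,0],[0,0,0,0,0,0]]'|grep -E 'pos|force:|clock'
python3 - <<'E'
from h import *
t=cam("top"); c=cam("scene")
a=cv2.resize(c["image"][160:310,190:390],(400,300),interpolation=cv2.INTER_CUBIC); b=cv2.resize(t["image"][105:305,150:430],(400,286),interpolation=cv2.INTER_CUBIC)
cv2.imwrite("pics/f.png",np.vstack([a,b])[:,:,::-1])
E
```

```text
position: [0.6771, -0.0063, 0.1063]
force: [-5.0, -1.3, 11.2]
gripper_force: 5.9
position: [0.677, -0.0062, 0.2405]
force: [0.6, 0.1, -0.1]
gripper_force: 0.0
position: [0.4915, -0.1379, 0.2395]
force: [0.3, -1.2, 1.1]
gripper_force: 0.0
clock: 17.65
position: [0.4188, -0.2713, 0.2393]
force: [0.2, -0.5, -0.3]
gripper_force: 0.0
```

View pics/f.png

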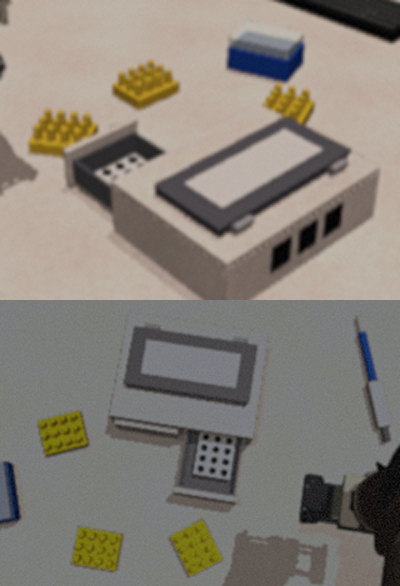

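In the final pictures the left panel lies against the housing (about (150,425) in the lower half). The cover is flat, the right tray is still out, and the arm is clear.

```bash
python3 -c "
from cell import sign_off; print(sign_off())"
```

```text
the job is handed in; nothing more can be done
None
```

The job is handed in: the left tray with the full rack is pushed fully home, the cover is shut, and the right tray with the empty rack still stands out, with nothing else on the bench touched.

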